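# Set the washer's selector and hold its lid open for loading

### The job

Turn the selector knob of the built-in top-loading washer until its line points at the round dot. Then lift the lid with the fingers (it has a bar handle) to 50 degrees from closed and keep holding it there, steady, for someone to load the drum: the job finishes while you are still holding the lid, which falls shut if let go. Never let the lid drop, and leave the things standing around the washer alone.

Things in the scene. Friction and masses are not known exactly. Their poses are not given: they have to be found in the camera images.
- washer: Fixed white upper part of a washer built into the counter, 300 (x) by 420 (y) mm, flat deck 95 mm above the counter, thin metal flange at its foot. Origin: footprint centre at counter height; x points from the front edge (robot's side, x = -150 mm) to the rear, y left, z up. The lid covers its left part; the selector stands on its right part at x = -40, y = -140 mm.
- selector (a joint): Selector knob angle in rad, grows clockwise seen from above. Five click-in positions: 0, 0.524, 1.047, 1.571, 2.094, with stops at both ends. At 0 its line points to the washer's -x (front), at 1.571 to its +y (the lid), where the round dot is on the deck; the others have narrow ticks. Let go, it snaps to the nearest position; about 0.06 N m turns it over a click.
- selector_grip (a point): On the knob's vertical axis, 31 mm above the deck: height to grip. Black disc, 64 mm diameter, 8 mm high, with an upright grip bar 56 mm long, 14 mm thick, its top 41 mm above the deck. The white line on the bar's top runs from the centre to the end that points. The point turns with the knob; its -x axis points along the line.
- lid (a joint): Lid angle in rad: 0 closed (lying flat on the deck), grows as the front edge rises, stop at 1.4; 50 degrees = 0.873. About 0.35 kg (varies by some 30 percent); nothing keeps it up, it falls shut by its weight from any angle.
- lid_handle (a point): Middle of the lid's handle: a round steel bar 12 mm thick, 110 mm long along the washer's y, on two arms that run out of the lid's front edge in its plane. The bar's axis is 50 mm in front of the lid's and deck's front edge, free all around, 102 mm above the counter when closed, 280 mm from the hinge. Moves with the lid.
- lid_hinge (a point): Middle of the lid's hinge line, which runs along the washer's y axis at the lid's rear edge, 96 mm above the counter. The lid is a white panel 230 mm from hinge to front edge, 240 mm wide and 14 mm thick, with a dark round window; it lies above this line.
- detergent: Loose white detergent bottle, 76 mm diameter, 160 mm high, on the counter right of the washer. Origin: centre of its underside. Leave alone.
- pegjar: Loose glass jar, 84 mm diameter, 100 mm high, on the counter left of the washer. Origin: centre of its underside. Leave alone.
- dosecup: Loose white dosing cup, 56 mm diameter, 50 mm high, on the deck behind the selector. Origin: centre of its underside. Leave alone.
- brush: Loose small flat brush with a wooden handle, 170 mm long, about 20 mm high, lying on the counter in front of the washer's right part. Origin: under its middle; x along its length. Leave alone.

How it is judged:
By the outcome, as a careful person would: the job done as asked, in the order asked, and still so for the second after the job is handed in, while the arm keeps its last pose, push and grip.
It also fails if it takes over 72 s, if anything falls off the work surface, if the arm or the gripper's body presses on something with over 40 N, if the wrist force passes 120 N, or if a joint passes its speed limit or range.

### The arm

A 6-joint arm with a two-finger parallel gripper is mounted at the origin on the work surface. World frame = base frame: x ahead of the robot, y to its left, z up, the work surface at z = 0. Lengths are in m, angles in rad, forces in N, time in s.
With the tool pointing down it reaches from about 0.35 to 0.875 m from the base axis. Payload 4.2 kg.
Tool frame: the origin (TCP) lies at the very end of the fingers, on their centre line; the grasp point (between the pads) lies 19 mm behind it (grip_point_offset is the distance from the TCP to the grasp point, in m); x points along the fingers, y is the direction in which the jaws open and shut, and the axes are right-handed (so a half turn about x gives the same grasp; the last joint's range is limited). The gripper opens to 87 mm and grips with 3 to 60 N. Pads are 19 mm wide; open, the fingers measure 117 mm over their backs; the gripper's body (75 mm by 190 mm) begins 51 mm behind the grasp point.
Start: joints at [1.465, 0.385, 0.008, 0, -1.194, -0.259], TCP at [0.223, 0.584, 0.223] pointing down, gripper open.
Joint ranges: [-3.14, 3.14], [-1.21, 2.06], [-1.07, 1.41], [-3.16, 2.05], [-2.99, -0.16], [-3.1, 3.1]. Speed limits (rad/s): [2.79, 2.79, 3.14, 3.14, 3.14, 3.14].

### API

Orientations are given as a unit quaternion [w, x, y, z].
In Python, from plant import * gives the robot as it stands.
- The arm moves only by the tool servo_tool, never from a script. Its argument "steps" is text: rows parted by semicolons, each of 5 numbers parted by spaces: the shift along the tool's x, y, z in units of 30 mm (1.0 is 30 mm), then the turn about the tool's x in units of 10 degrees (1.0 is 10 degrees), then the gripper's target within -1 to 1 (shut at 1, half-way at 0, fully open at -1). In form: tx ty tz twist jaw; .... A call has 1 to 12 rows; each row shifts and turns the commanded pose from where the row before left it, along the tool's axes as they then stand; what a row does not reach is not made up. A row lasts 1/8 s, in which the tool goes at most 62.5 mm and 10.7 degrees, less where a joint would pass 70% of its speed; a pose out of reach is approached as far as the arm can. A call is refused whole if a number of a shift passes 1 or a number of a turn 1, either way. A call with a gripper value outside its range is refused whole. The fingers move at their own pace and stop on an object; "squeeze" is the grip in N (left out, the last holds). Time passes only in rows, so rows that do not move let the fingers close. It gives the time, the measured TCP pose, the force and the opening at its end, in the units of the state.
- read_state(): the state, without advancing time (a new reading comes with each control period).
- snapshot(name): name is "side" or "top"; returns the picture (400x640x3 uint8, red, green, blue); there is no depth.
- get_calibration(name): a dict with "intrinsics" (3x3 intrinsics, pixels), "k1" (the pictures are not rectified: a ray, as slopes to the right and down, at radius r is drawn at 1 + k1 r^2 times it, then the intrinsics apply), "extrinsics" (4x4, takes a point from camera to world coordinates). Camera axes: x right, y down, z forward; pixel columns grow to the right and rows downward; lengths in m; the calibration is good to about 2 mm. A picture is of the moment at which its call begins. get_calibration takes no time and is no camera call.
- sign_off(): hands the job in, once; it reports no verdict.
The state is a dict: "t": time; "qpos": joint angles; "joint_vel": joint speeds; "joint_efforts": joint torques, N m; "position": TCP position; "tool_rot": TCP orientation; "contact_force": force on the tool from outside, world axes, zero at the start; "ft_torque": the same for the moment, N m; "width": opening from 0.0 (shut) to 1.0 (fully open).
Only numpy, scipy, OpenCV 4.12 (cv2) and the standard library are available. Lean on these libraries where they do the work, as an engineer would, in place of code of your own. Each camera call takes 0.05 s, during which the arm holds its last target. There are 200 camera calls.

## Working session

There is one attempt and no reset: what is moved stays moved. The work goes in short steps, Python scripts to look and compute and a tool call to move; the robot and the scene stay as the last step left them, time stands still between calls to the robot, and variables do not carry over. Pictures are saved under pics/ and viewed, about 8 in all and at most 12, crops included, and the job is handed in when it is done.

Besides the shell and the picture viewer there is one more tool, called after "Request:" by a JSON object that holds its "name" and its "arguments", one argument or row to a line. servo_tool: Moves the arm, as the interface text tells. Its arguments: {"type":"object","properties":{"steps":{"type":"string"},"squeeze":{"type":"number"}},"required":["steps"]}

```bash
ls; mkdir -p pics; python3 - <<'E'
from plant import *
import cv2,numpy as np
np.set_printoptions(precision=4,suppress=True)
for n in("top","side"):
    cv2.imwrite(f"pics/{n}0.png",cv2.cvtColor(snapshot(n),cv2.COLOR_RGB2BGR)); print(n,get_calibration(n))
print(read_state())
E
```

```text
pics
top {'intrinsics': array([[479.87  ,   0.    , 322.4894],
       [  0.    , 479.87  , 200.3522],
       [  0.    ,   0.    ,   1.    ]]), 'k1': -0.1113372537895089, 'extrinsics': array([[-0.024 , -0.9814,  0.1903,  0.3004],
       [-0.9997,  0.023 , -0.0075,  0.0406],
       [ 0.003 , -0.1905, -0.9817,  1.4841],
       [ 0.    ,  0.    ,  0.    ,  1.    ]])}
side {'intrinsics': array([[406.4374,   0.    , 318.2063],
       [  0.    , 406.4374, 203.468 ],
       [  0.    ,   0.    ,   1.    ]]), 'k1': 0.015611983694698848, 'extrinsics': array([[ 0.8618, -0.3746,  0.342 ,  0.1813],
       [-0.5072, -0.6227,  0.5958, -0.6752],
       [-0.0102, -0.6869, -0.7267,  0.9392],
       [ 0.    ,  0.    ,  0.    ,  1.    ]])}
{'t': 0.1, 'qpos': array([ 1.4646,  0.3855,  0.0067, -0.0004, -1.194 , -0.2586]), 'joint_vel': array([ 0.0012, -0.0026,  0.0027,  0.0034, -0.0018,  0.0006]), 'joint_efforts': array([ -0.0006, -39.1687,  18.7937,   4.2319,   0.0135,  -0.0001]), 'position': array([0.2228, 0.5834, 0.2216]), 'tool_rot': array([ 0.1276, -0.6953,  0.129 ,  0.6955]), 'contact_force': array([ 0.1546,  0.1888, -0.4189]), 'ft_torque': array([-0.0378, -0.009 ,  0.0582]), 'width': 0.9985354786895707}
```

View pics/top0.png

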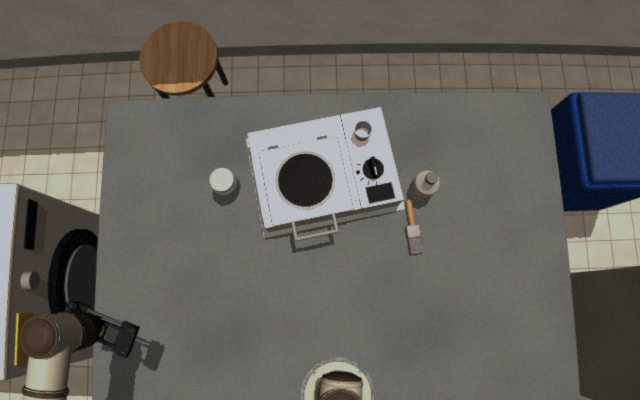

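View pics/side0.png

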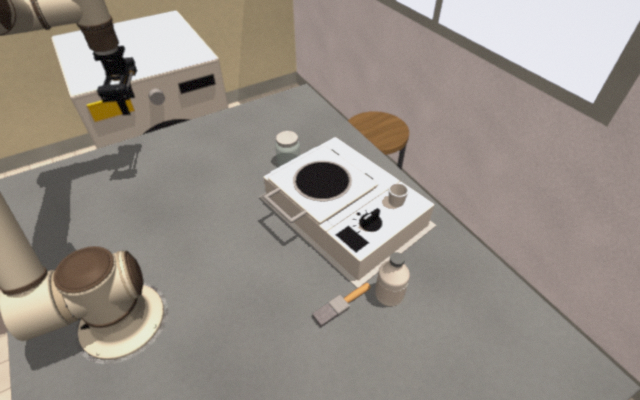

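The top view shows the washer's deck corners at about (249,133), (382,109), (402,200), with the handle bar near (317,235) and the knob at (373,169). The bottle, brush, cup and jar stand around it. I'll enlarge both views for accurate marks.

```bash
python3 - <<'E'
import cv2
a=cv2.imread("pics/top0.png")[95:265,205:445]; cv2.imwrite("pics/topc.png",cv2.resize(a,None,fx=3.3333,fy=3.3333,interpolation=cv2.INTER_CUBIC))
a=cv2.imread("pics/side0.png")[125:330,240:450]; cv2.imwrite("pics/sidec.png",cv2.resize(a,None,fx=2.8,fy=2.8,interpolation=cv2.INTER_CUBIC))
E
```

```text
(no output)
```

View pics/topc.png

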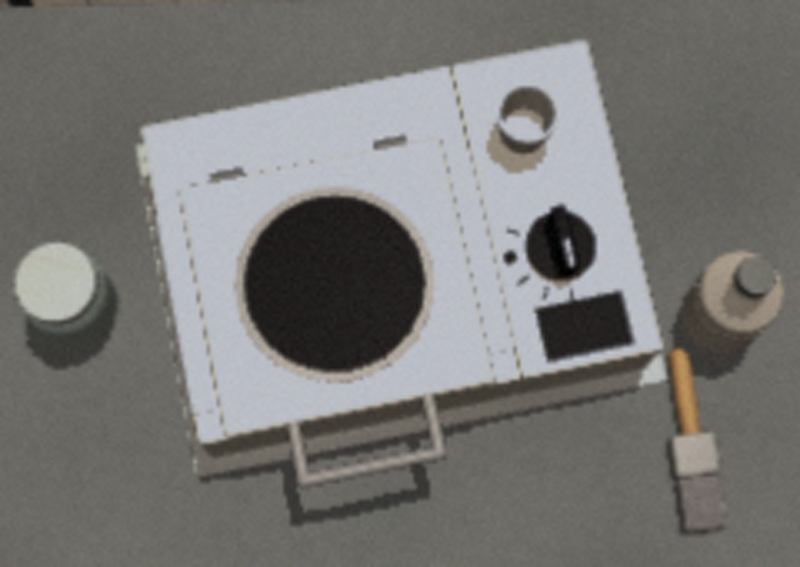

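View pics/sidec.png

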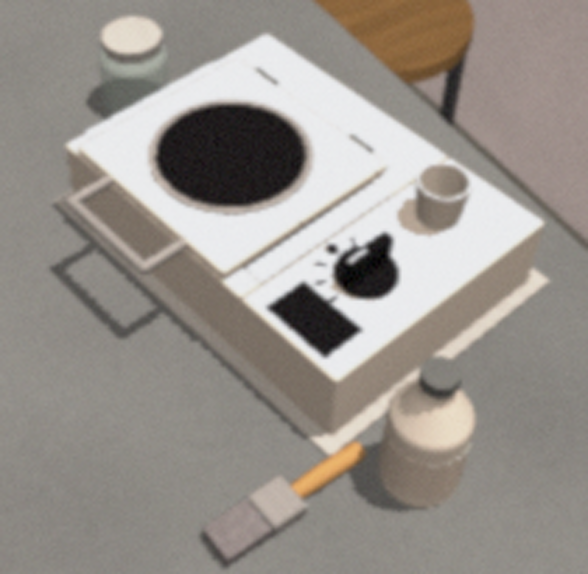

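The line points to the front, which is position 0, so the knob needs 90° clockwise. Next I'll fit the washer pose from the marks in both views.

```bash
cat > h.py <<'E'
import numpy as np, cv2
from scipy.spatial.transform import Rotation as R
from scipy.optimize import least_squares
from plant import *
np.set_printoptions(precision=4,suppress=True)
def proj(n,P):
    c=get_calibration(n);T=np.linalg.inv(c["extrinsics"]);D=np.array([c["k1"],0,0,0.])
    return cv2.projectPoints(np.atleast_2d(P).astype(float),cv2.Rodrigues(T[:3,:3])[0],T[:3,3],c["intrinsics"],D)[0][:,0]
def w2(p,P):
    P=np.atleast_2d(P);c,s=np.cos(p[2]),np.sin(p[2])
    return np.c_[p[0]+c*P[:,0]-s*P[:,1],p[1]+s*P[:,0]+c*P[:,1],P[:,2]]
def ray(n,uv,z):
    c=get_calibration(n);u=cv2.undistortPoints(np.array([[uv]],float),c["intrinsics"],np.array([c["k1"],0,0,0.]))[0,0]
    E=c["extrinsics"];d=E[:3,:3]@np.r_[u,1];o=E[:3,3];return o+d*(z-o[2])/d[2]
def st():
    s=read_state();q=s["tool_rot"];M=R.from_quat(np.r_[q[1:],q[0]]).as_matrix();return s,s["position"],M
E
python3 - <<'E'
from h import *
tc=lambda u:np.array([205,95])+(np.array(u)+.5)/3.3333-.5
sc=lambda u:np.array([240,125])+(np.array(u)+.5)/2.8-.5
C=dict(rl=[.15,.21,.095],rr=[.15,-.21,.095],fr=[-.15,-.21,.095],fl=[-.15,.21,.095],kn=[-.04,-.14,.103])
obs=[("top","rl",tc((143,127))),("top","rr",tc((587,42))),("top","fr",tc((661,351))),("top","kn",tc((562,247))),
("side","rl",sc((266,35))),("side","rr",sc((543,223))),("side","fr",sc((334,375))),("side","fl",sc((68,147)))]
H=[("top",1,tc((305,480))),("top",-1,tc((440,453))),("side",1,sc((72,190))),("side",-1,sc((148,265)))]
def f(p):
    r=[proj(n,w2(p,C[k]))[0]-o for n,k,o in obs]
    r+=[proj(n,w2(p,[-.20,p[3]+s*.055,.102]))[0]-o for n,s,o in H]
    return np.array(r)
s=least_squares(lambda p:f(p).ravel(),[.75,0,0,.08],loss="soft_l1")
p=s.x;print(p,np.degrees(p[2]));print(f(p))
print("knob",w2(p,[-.04,-.14,.126]),"handle",w2(p,[-.2,p[3],.102]),"hinge",w2(p,[.08,p[3],.096]))
for nm,uv,z in(("jar",(55,282),.1),("bottletop",(756,276),.16),("cup",(527,115),.145),("brushA",(680,352),.01),("brushB",(703,528),.01)):print(nm,ray("top",tc(uv),z))
_,pos,M=st();print(pos,M)
E
```

```text
[0.6756 0.0236 0.1767 0.0655] 10.123285796926613
[[-1.1856 -0.4994]
 [-0.0377 -0.71  ]
 [ 0.4301  0.1284]
 [-0.7132 -0.1538]
 [ 0.511  -0.8456]
 [ 1.1891  0.0949]
 [ 0.2223  3.0098]
 [-1.4548 -1.0673]
 [ 0.5959 -0.1012]
 [-2.6601  0.4922]
 [ 0.6113  5.5151]
 [-3.0549  0.4685]]
knob [[ 0.6609 -0.1212  0.126 ]] handle [[0.4672 0.053  0.102 ]] hinge [[0.7429 0.1022 0.096 ]]
jar [0.6397 0.3301 0.1   ]
bottletop [ 0.6164 -0.2823  0.16  ]
cup [ 0.7702 -0.093   0.145 ]
brushA [ 0.5801 -0.2414  0.01  ]
brushB [ 0.414  -0.2535  0.01  ]
[0.2228 0.5834 0.2216] [[-0.0006 -0.3569 -0.9341]
 [-0.0019 -0.9341  0.3569]
 [-1.      0.002  -0.0001]]
```

```bash
python3 - <<'E'
from h import *
p=[.6756,.0236,.1767,.0655]
D=[[.15,.21,.095],[.15,-.21,.095],[-.15,-.21,.095],[-.15,.21,.095]]
out=[]
for n,(x,y,w,h) in (("side",(255,170,130,95)),("top",(260,150,130,95))):
    a=cv2.imread(f"pics/{n}0.png")[y:y+h,x:x+w];k=6;a=cv2.resize(a,None,fx=k,fy=k,interpolation=cv2.INTER_CUBIC)
    g=lambda P:np.int32(((proj(n,w2(p,P))-[x,y])+.5)*k-.5)
    cv2.polylines(a,[g(D)],True,(0,0,255),1)
    cv2.polylines(a,[g([[-.2,p[3]-.055,.102],[-.2,p[3]+.055,.102]])],False,(0,255,0),1)
    cv2.polylines(a,[g([[-.04+.032*np.cos(t),-.14+.032*np.sin(t),.103] for t in np.arange(0,6.3,.2)])],True,(0,255,255),1)
    out.append(a)
o=np.vstack(out);cv2.imwrite("pics/ov.png",cv2.resize(o,None,fx=.52,fy=.52,interpolation=cv2.INTER_AREA))
E
```

```text
(no output)
```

View pics/ov.png

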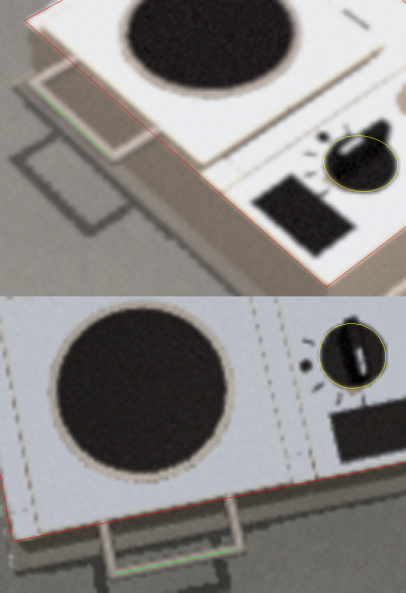

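The overlay matches deck, knob and handle bar to about 1–2 px. Moving over the knob first.

Request:
{"name": "servo_tool", "arguments": {
  "steps": "0 0.76 -1 0 -1;0 0.76 -1 0 -1;0 0.76 -1 0 -1;0 0.76 -1 0 -1;0 0.76 -1 0 -1;0 0.76 -1 0 -1;0 0.76 -1 0 -1;0 0.76 -1 0 -1;0 0.76 -1 0 -1;0 0.76 -1 0 -1;0 0.76 -1 0 -1;0 0.76 -1 0 -1",
  "squeeze": 25
}}

```text
t: 1.6
position: [0.4619, 0.1986, 0.2222]
tool_rot: [0.128, -0.695, 0.128, 0.696]
contact_force: [0.4, -0.4, -0.0]
width: 0.997
```

Request:
{"name": "servo_tool", "arguments": {
  "steps": "0 0.76 -1 0 -1;0 0.76 -1 0 -1;0 0.76 -1 0 -1;0 0.76 -1 0 -1;0 0.76 -1 0 -1;0 0.76 -1 0 -1;0 0.76 -1 0 -1;0 0.76 -1 0 -1;0 0 0 -1 -1;0 0 0 -1 -1;0 0 0 -1 -1;0 0 0 0 -1"
}}

```text
t: 3.1
position: [0.6205, -0.0562, 0.222]
tool_rot: [-0.055, -0.705, -0.055, 0.705]
contact_force: [-0.6, 0.1, 1.0]
width: 1.0
```

```bash
cat > go.py <<'E'
import sys
from h import *
P=np.array([.6756,.0236,.1767]);K=w2(P,[-.04,-.14,.109])[0];H=w2(P,[-.2,.0655,.083])[0]
def go(t,az):
    s,pos,M=st();d=M.T@(np.array(t)-pos)/.03
    tw=-(az-np.degrees(np.arctan2(M[1,1],M[0,1]))+180)%360-180
    tw=((np.degrees(np.arctan2(M[1,1],M[0,1]))-az+180)%360-180)/10
    print("t",s["t"],"pos",pos,"units",d,"tw",tw,"F",s["contact_force"],"T",s["ft_torque"],"w",s["width"],"q",s["qpos"],"toolx",M[:,0])
E
python3 -c "
from go import *
go(K,-79.88)"
```

```text
t 3.1 pos [ 0.6205 -0.0562  0.222 ] units [ 3.7647  2.3511 -0.9941] tw -0.11497984645842507 F [-0.5707  0.0853  0.9883] T [-0.1012 -0.051   0.0206] w 0.9995115036519212 q [ 0.1689  0.3824  0.0029 -0.0002 -1.1925  1.5585] toolx [-0.0011 -0.     -1.    ]
```

Request:
{"name": "servo_tool", "arguments": {
  "steps": "0 0.8 -0.33 -0.11 -1;0 0.8 -0.33 0 -1;0 0.75 -0.33 0 -1;0.6 0 0 0 -1;0.6 0 0 0 -1;0.6 0 0 0 -1;0.6 0 0 0 -1;0 0 0 0 -1;0 0 0 0 -1"
}}

```text
t: 4.22
position: [0.6626, -0.1206, 0.1512]
tool_rot: [0.063, 0.705, 0.063, -0.704]
contact_force: [-0.1, 0.4, 0.5]
width: 1.001
```

```bash
python3 -c "
from go import *
go(K,-79.88)
a=snapshot('side')[150:270,320:440];b=snapshot('top')[120:240,310:430]
cv2.imwrite('pics/k1.png',cv2.cvtColor(cv2.resize(np.hstack([a,b]),None,fx=3.3,fy=3.3,interpolation=cv2.INTER_CUBIC),cv2.COLOR_RGB2BGR))"
```

```text
t 4.225 pos [ 0.6626 -0.1206  0.1512] units [1.4051 0.009  0.0617] tw 0.005638309344669778 F [-0.1155  0.3829  0.5237] T [-0.0543 -0.0243 -0.0349] w 1.0010864633680239 q [ 0.0597  0.5172  0.0392  0.0005 -1.0917  1.6885] toolx [ 0.001  -0.0004 -1.    ]
```

View pics/k1.png

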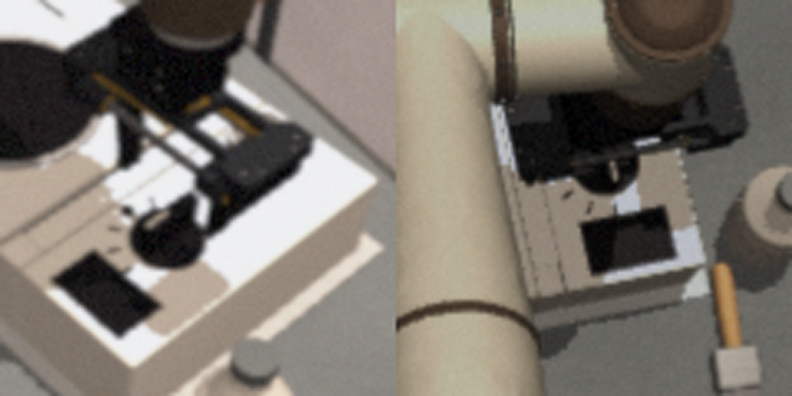

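Open fingers straddle the knob (side crop: fingers near (125,150) and (205,195), knob at (165,230), still about 40 mm lower). Descending and gripping.

Request:
{"name": "servo_tool", "arguments": {
  "steps": "0.5 0 0.03 0 -1;0.5 0 0.03 0 -1;0.4 0 0 0 -1;0 0 0 0 -1;0 0 0 0 1;0 0 0 0 1;0 0 0 0 1;0 0 0 0 1;0 0 0 0 1;0 0 0 0 1;0 0 0 0 1;0 0 0 0 1",
  "squeeze": 25
}}

```text
t: 5.82
position: [0.6603, -0.1212, 0.1086]
tool_rot: [-0.063, -0.704, -0.063, 0.704]
contact_force: [2.1, -11.3, -2.8]
width: 0.172
```

```bash
python3 -c "
from go import *
go(K,-169.88)"
```

```text
t 5.825 pos [ 0.6603 -0.1212  0.1086] units [-0.0144  0.0055 -0.0159] tw 9.009257569102095 F [  2.0815 -11.3316  -2.8374] T [-3.8527 -0.4986 -0.0021] w 0.1718348814240855 q [ 0.0591  0.552  -0.0152  0.0007 -1.0036  1.6895] toolx [-0.     -0.0006 -1.    ]
```

Request:
{"name": "servo_tool", "arguments": {
  "steps": "0 0.05 0 0 1;0 0 0 0 1;0 0 0 0.5 1;0 0 0 0.5 1;0 0 0 0.5 1;0 0 0 0.5 1"
}}

```text
t: 6.58
position: [0.6604, -0.1211, 0.1086]
tool_rot: [0.062, -0.704, 0.061, 0.705]
contact_force: [-1.4, 4.8, 1.7]
width: 0.158
```

```bash
python3 -c "
from go import *
go(K,-169.88)"
```

```text
t 6.575 pos [ 0.6604 -0.1211  0.1086] units [-0.0147  0.0031 -0.014 ] tw 6.992370809940956 F [-1.3878  4.819   1.7092] T [ 1.455   0.2608 -0.0501] w 0.15842756429845706 q [ 0.0582  0.5524 -0.0136 -0.0019 -1.0048  1.3398] toolx [-0.0002  0.0016 -1.    ]
```

Request:
{"name": "servo_tool", "arguments": {
  "steps": "0 0 0 0.7 1;0 0 0 0.7 1;0 0 0 0.7 1;0 0 0 0.7 1;0 0 0 0.7 1;0 0 0 0.7 1;0 0 0 0.7 1;0 0 0 0.7 1;0 0 0 0.7 1;0 0 0 0.7 1;0 0 0 0 1;0 0 0 0 1"
}}

```text
t: 8.07
position: [0.6626, -0.119, 0.1086]
tool_rot: [-0.455, 0.543, -0.451, -0.542]
contact_force: [3.2, 9.6, -0.0]
width: 0.158
```

```bash
python3 -c "
from go import *
go(K,-169.88)"
```

```text
t 8.075 pos [ 0.6626 -0.119   0.1086] units [-0.0137  0.073  -0.0639] tw 0.014537827552302929 F [ 3.1872  9.6247 -0.0188] T [ 2.93   -0.7994  0.0443] w 0.15834257420916034 q [ 0.0604  0.5529 -0.0117 -0.0041 -1.001   0.121 ] toolx [ 0.005   0.0038 -1.    ]
```

Request:
{"name": "servo_tool", "arguments": {
  "steps": "0 0 0 0 -1;0 0 0 0 -1;0 0 0 0 -1;0 0 0 0 -1;0 0 0 0 -1;-0.6 0 0 0 -1;-0.9 0 0 0 -1;-0.9 0 0 0 -1;-0.9 0 0 0 -1;0 0 0 0 -1"
}}

```text
t: 9.32
position: [0.6623, -0.1226, 0.2122]
tool_rot: [-0.455, 0.545, -0.452, -0.54]
contact_force: [0.7, -0.5, 0.4]
width: 0.998
```

```bash
python3 -c "
from go import *
go(H,-169.88)"
```

```text
t 9.325 pos [ 0.6623 -0.1226  0.2122] units [4.2501 5.3947 6.9215] tw 0.010000264704282813 F [ 0.6611 -0.5054  0.3526] T [ 0.102  -0.038   0.0503] w 0.9977793501285881 q [ 0.0569  0.4703  0.1174  0.0012 -1.2102  0.121 ] toolx [ 0.0079 -0.0006 -1.    ]
```

Request:
{"name": "servo_tool", "arguments": {
  "steps": "0 0.675 0.865 0 -1;0 0.675 0.865 0 -1;0 0.675 0.865 0 -1;0 0.675 0.865 0 -1;0 0.675 0.865 0 -1;0 0.675 0.865 0 -1;0 0.675 0.865 0 -1;0 0.675 0.865 0 -1;0.8 0 0 0 -1;0.8 0 0 0 -1;0.7 0 0 0 -1;0 0 0 0 -1"
}}

```text
t: 10.82
position: [0.463, 0.0527, 0.1373]
tool_rot: [0.452, -0.542, 0.455, 0.543]
contact_force: [0.4, -0.3, 0.6]
width: 1.003
```

```bash
python3 -c "
from go import *
go(H,-169.88)
a=snapshot('side')[160:280,240:400];b=snapshot('top')[130:250,260:420]
cv2.imwrite('pics/h1.png',cv2.cvtColor(cv2.resize(np.hstack([a,b]),None,fx=2.5,fy=2.5,interpolation=cv2.INTER_CUBIC),cv2.COLOR_RGB2BGR))"
```

```text
t 10.825 pos [0.463  0.0527 0.1373] units [ 1.8082 -0.1459 -0.016 ] tw 0.006840532487962037 F [ 0.3954 -0.3298  0.5944] T [ 0.0909 -0.0776 -0.0341] w 1.0030887184422996 q [ 0.4632  0.205  -0.4894 -0.0004 -0.8806 -0.2851] toolx [-0.0039 -0.0016 -1.    ]
```

View pics/h1.png

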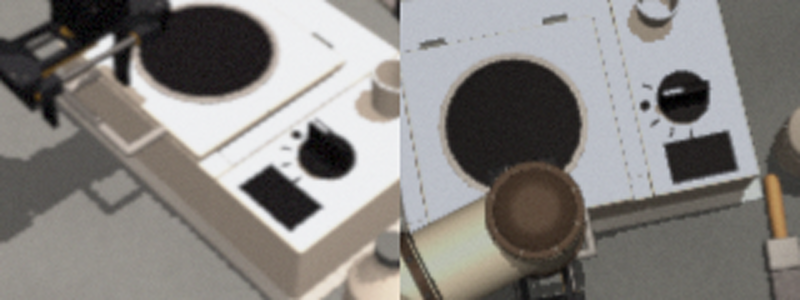

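The line now points at the dot (bar from (708,90) to (662,97), dot (645,105)). The bar stands only 50 mm off the lid edge, so I'll half-close the jaws before going down.

Request:
{"name": "servo_tool", "arguments": {
  "steps": "0 -0.15 0 0 0;0 0 0 0 0;0 0 0 0 0;0 0 0 0 0;0.5 0 0 0 0;0.5 0 0 0 0;0.4 0 0 0 0;0.4 0 0 0 0;0 0 0 0 0;0 0 0 0 0"
}}

```text
t: 12.18
position: [0.4692, 0.0542, 0.0848]
tool_rot: [-0.454, 0.543, -0.453, -0.542]
contact_force: [1.0, 0.4, 0.8]
width: 0.503
```

```bash
python3 -c "
from go import *
go(H,-169.88)
a=snapshot('side')[160:250,240:360]
cv2.imwrite('pics/h2.png',cv2.cvtColor(cv2.resize(a,None,fx=5,fy=5,interpolation=cv2.INTER_CUBIC),cv2.COLOR_RGB2BGR))"
```

```text
t 12.175 pos [0.4692 0.0542 0.0848] units [ 0.061   0.0716 -0.0296] tw 0.00914386006772645 F [1.0013 0.3893 0.8422] T [ 0.0654 -0.1114 -0.0084] w 0.5027972266152033 q [ 0.4603  0.2863 -0.5437  0.0003 -0.7402 -0.2823] toolx [ 0.0006  0.0001 -1.    ]
```

View pics/h2.png

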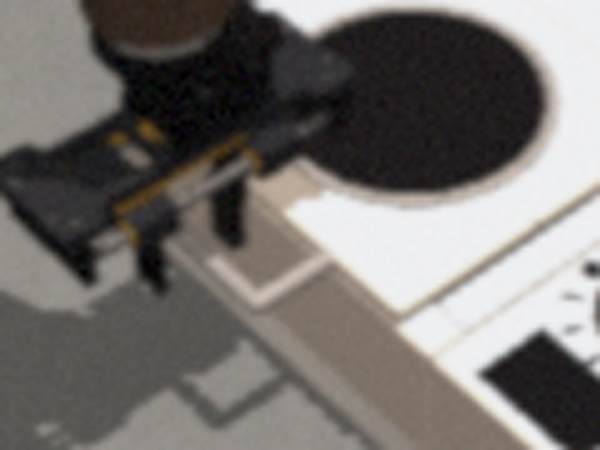

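The bar passes between the fingers (outer finger tip (155,285), inner (235,240)). Gripping.

Request:
{"name": "servo_tool", "arguments": {
  "steps": "0.06 0.07 0 0 1;0 0 0 0 1;0 0 0 0 1;0 0 0 0 1;0 0 0 0 1;0 0 0 0 1",
  "squeeze": 25
}}

```text
t: 12.98
position: [0.4682, 0.0541, 0.0831]
tool_rot: [-0.454, 0.543, -0.453, -0.542]
contact_force: [5.6, -1.2, -1.6]
width: 0.128
```

```bash
python3 -c "
from go import *
go(H,-169.88)
# arc waypoints in tool units (tool x=-z, tool y = -washer x)
o=np.arctan2(6,280);r=np.hypot(.28,.006) if 0 else .28
a=np.radians(np.arange(0,51,2.5))+o
z=r*np.sin(a);x=-r*np.cos(a)
print(np.c_[np.arange(2.5,51,2.5),-np.diff(z)/.03,-np.diff(x)/.03])"
```

```text
t 12.975 pos [0.4682 0.0541 0.0831] units [ 0.0048  0.0397 -0.0322] tw 0.010656725711160674 F [ 5.587  -1.2291 -1.641 ] T [-0.344  -1.4697 -0.0655] w 0.12757943098539368 q [ 0.4614  0.2863 -0.5498  0.001  -0.7316 -0.2836] toolx [ 0.003   0.0008 -1.    ]
[[ 2.5    -0.4068 -0.0176]
 [ 5.     -0.4057 -0.0353]
 [ 7.5    -0.4037 -0.053 ]
 [10.     -0.4011 -0.0706]
 [12.5    -0.3976 -0.088 ]
 [15.     -0.3934 -0.1052]
 [17.5    -0.3884 -0.1223]
 [20.     -0.3827 -0.1391]
 [22.5    -0.3763 -0.1557]
 [25.     -0.3691 -0.172 ]
 [27.5    -0.3613 -0.1879]
 [30.     -0.3527 -0.2035]
 [32.5    -0.3435 -0.2187]
 [35.     -0.3337 -0.2334]
 [37.5    -0.3232 -0.2478]
 [40.     -0.312  -0.2616]
 [42.5    -0.3003 -0.275 ]
 [45.     -0.2881 -0.2878]
 [47.5    -0.2752 -0.3001]
 [50.     -0.2619 -0.3118]]
```

Request:
{"name": "servo_tool", "arguments": {
  "steps": "0 -0.03 0 0 1;-0.41 -0.02 0 0 1;-0.41 -0.035 0 0 1;-0.4 -0.05 0 0 1;-0.4 -0.07 0 0 1;0 0 0 0 1;0 0 0 0 1"
}}

```text
t: 13.85
position: [0.4737, 0.055, 0.1313]
tool_rot: [-0.454, 0.543, -0.453, -0.542]
contact_force: [6.5, 0.3, -3.0]
width: 0.127
```

```bash
cat >> go.py <<'E'
def lid():
    s,pos,M=st();g=pos-.019*M[:,0];h=w2(P,[.08,.0655,.096])[0];c,sn=np.cos(P[2]),np.sin(P[2])
    d=g-h;x=c*d[0]+sn*d[1];F=s["contact_force"];print("y off",-sn*d[0]+c*d[1],"r",np.hypot(x,d[2]),"lid deg",np.degrees(np.arctan2(d[2],-x))-1.23,"Fx,Fy,Fz",c*F[0]+sn*F[1],-sn*F[0]+c*F[1],F[2],"T",s["ft_torque"],"w",s["width"],s["t"])
E
python3 -c "
from go import *
lid()"
```

```text
y off 0.0009366926001155504 r 0.27865343934981873 lid deg 9.998163732412536 Fx,Fy,Fz 6.415440483296087 -0.8525414299436695 -2.950199390137236 T [-0.2014 -1.816  -0.0182] w 0.1267817290026054 13.85
```

Request:
{"name": "servo_tool", "arguments": {
  "steps": "-0.4 -0.12 0 0 1;-0.39 -0.125 0 0 1;-0.39 -0.12 0 0 1;-0.38 -0.14 0 0 1;-0.375 -0.155 0 0 1;-0.37 -0.17 0 0 1;0 0 0 0 1;0 0 0 0 1"
}}

```text
t: 14.85
position: [0.498, 0.0595, 0.2007]
tool_rot: [-0.454, 0.543, -0.453, -0.542]
contact_force: [5.9, -0.3, -4.4]
width: 0.118
```

```bash
python3 -c "
from go import *
lid()"
```

```text
y off 0.001048742371421621 r 0.2776593491932363 lid deg 25.22947616085723 Fx,Fy,Fz 5.761274426752337 -1.3429375604463027 -4.389663788279689 T [ 0.0566 -1.7176  0.035 ] w 0.11757581138641203 14.85
```

Request:
{"name": "servo_tool", "arguments": {
  "steps": "-0.36 -0.19 0 0 1;-0.35 -0.205 0 0 1;-0.34 -0.22 0 0 1;-0.335 -0.235 0 0 1;-0.325 -0.25 0 0 1;-0.31 -0.26 0 0 1;-0.3 -0.275 0 0 1;-0.29 -0.29 0 0 1;0 0 0 0 1;0 0 0 0 1"
}}

```text
t: 16.1
position: [0.5537, 0.0696, 0.2768]
tool_rot: [0.453, -0.541, 0.454, 0.543]
contact_force: [5.4, -0.1, -8.1]
width: 0.122
```

```bash
python3 -c "
from go import *
lid()
a=snapshot('side')[100:260,200:430]
cv2.imwrite('pics/l1.png',cv2.cvtColor(cv2.resize(a,None,fx=3.4,fy=3.4,interpolation=cv2.INTER_CUBIC),cv2.COLOR_RGB2BGR))"
```

```text
y off 0.0012087096178310802 r 0.2770605107658549 lid deg 44.93016561196873 Fx,Fy,Fz 5.328004244848539 -1.0309510399907407 -8.09208263187543 T [ 0.0663 -1.6623 -0.0106] w 0.12245852356162977 16.1
```

View pics/l1.png

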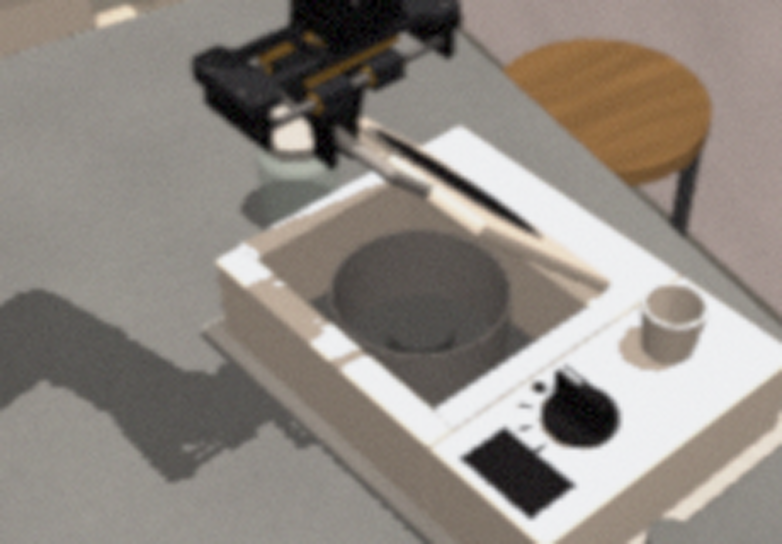

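The lid is up at about 45° with the bar in the fingers at (330,150) and the knob still on the dot. Finishing the last 5°.

Request:
{"name": "servo_tool", "arguments": {
  "steps": "-0.14 -0.16 0 0 1;-0.14 -0.16 0 0 1;-0.13 -0.16 0 0 1;-0.12 -0.16 0 0 1;0 0 0 0 1;0 0 0 0 1;0 0 0 0 1;0 0 0 0 1"
}}

```text
t: 17.15
position: [0.573, 0.0731, 0.2938]
tool_rot: [0.454, -0.542, 0.454, 0.543]
contact_force: [6.1, 0.7, -8.9]
width: 0.122
```

```bash
python3 -c "
from go import *
lid()
x,y,w,h=290,115,110,80
k=7
a=cv2.cvtColor(snapshot('side'),cv2.COLOR_RGB2BGR)[y:y+h,x:x+w];a=cv2.resize(a,None,fx=k,fy=k,interpolation=cv2.INTER_CUBIC)
# right lid edge at given angle: y=0.0655-.12, upper & lower faces
for th,col in((47,(255,0,0)),(50,(0,180,0)),(53,(0,0,255))):
    t=np.radians(th);c,s=np.cos(t),np.sin(t)
    for zz in(0,.014):
        L=[[.08-c*u+s*zz,.0655-.12,.096+s*u+c*zz] for u in(0,.23)]
        q=np.int32((proj('side',w2(P,L))-[x,y]+.5)*k-.5);cv2.polylines(a,[q],False,col,1)
cv2.imwrite('pics/l2.png',a)"
```

```text
y off 0.0012223172792311318 r 0.27688117532139933 lid deg 50.29537964951755 Fx,Fy,Fz 6.17670454877876 -0.380262050875368 -8.907319598767508 T [ 0.1531 -1.6133  0.0167] w 0.12181280750029987 17.15
```

View pics/l2.png

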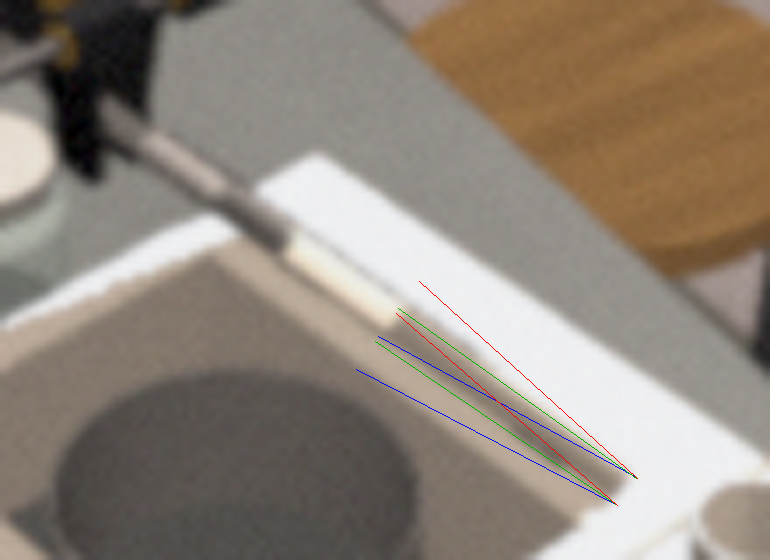

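The lid's front right corner (about (400,310)) lies on the 50° overlay, within about 1°, and arm kinematics give 50.3°. One short hold to check it stays steady, then hand in.

Request:
{"name": "servo_tool", "arguments": {
  "steps": "0 0 0 0 1;0 0 0 0 1;0 0 0 0 1;0 0 0 0 1;0 0 0 0 1;0 0 0 0 1;0 0 0 0 1;0 0 0 0 1"
}}

```text
t: 18.2
position: [0.573, 0.0731, 0.2938]
tool_rot: [0.453, -0.542, 0.454, 0.543]
contact_force: [6.0, 0.1, -9.6]
width: 0.121
```

```bash
python3 -c "
from go import *
lid(); print(read_state()['joint_vel']); print(sign_off())"
```

```text
y off 0.0012345287707707514 r 0.276878684538022 lid deg 50.295009321139155 Fx,Fy,Fz 5.891281982812716 -0.9687083268504231 -9.607748297063022 T [ 0.1704 -1.5486  0.0491] w 0.12101238071547626 18.2
[ 0.0017  0.0008  0.0002 -0.0005  0.0003 -0.0006]
the job is handed in; nothing more can be done
None
```

I turned the selector 90° clockwise, so its line points at the round dot. I then lifted the lid by its bar handle and was still holding it at about 50° when I handed the job in at 18.2 s.

- **Knob:** the pictures after letting go and with the lid at 45° both show the line on the dot. I did not look at it again after that.
- **Lid angle:** the arm's position gave 50.3°, unchanged over the last second. The camera overlay agreed to within about 1°, reading slightly high.
- **Grip:** the opening stayed on the bar, and the wrist force readings stayed between about 1 and 12 N.
- **Small disagreement:** the measured distance from hinge to handle was 277 mm instead of 280 mm. My estimate of the washer's position is probably off by 2–3 mm, which changes the angle by only a few tenths of a degree.
- **Things around the washer:** the path kept clear of them, and the pictures showed none of them moved. I made no separate final check on them.

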